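# Work a vial carrier in behind the reader pillar of its dock

### The arm

A 7-joint arm with a two-finger parallel gripper is mounted at the origin on a cart in front of the work surface, level with it; the furniture and walls round the work are solid. World frame = base frame: x ahead of the robot, y to its left, z up, the work surface at z = 0. Lengths are in m, angles in rad, forces in N, time in s.
With the tool pointing down it reaches from about 0.425 to 1.025 m from the base axis. Payload 3.6 kg.
Tool frame: the origin (TCP) lies midway between the tips of the shut fingers; the grasp point (between the pads) lies 19 mm behind it; z points along the fingers, y is the line along which they close (so a half turn about z gives the same grasp; the last joint's range is limited). The gripper opens to 85 mm and grips with 20 to 120 N. Pads are 22 mm wide; open, the fingers measure 114 mm over their backs; the gripper's body (76 mm by 85 mm) begins 54 mm behind the grasp point. The pads swing forward as they close: fully open they stand 13 mm farther back than shut.
Start: joints at [-1.387, 0.591, 0.048, 1.609, -0.033, 0.943, -0.034], TCP at [0.198, 0.697, 0.231] pointing down, gripper open.
Joint ranges: [-2.69, 2.69], [-0.47, 2.24], [-1.27, 1.36], [0.19, 2.51], [-1.53, 4.68], [0.08, 2.07], [-3.09, 3.09]. Speed limits (rad/s): [2.57, 2.57, 3.14, 3.14, 3.14, 3.14, 3.14].

### API

Orientations are given as a unit quaternion [x, y, z, w].
In Python, from workcell import ctrl, viewer gives the robot as it stands.
- The arm moves only by the tool jog_arm, never from a script. Its argument "targets" is a list of rows, each an object of numbers: "x", "y", "z": the shift along the tool's x, y, z as a fraction of full scale; "rx", "ry", "rz": the turn, a rotation vector about the tool's x, y, z as a fraction of full scale; "grip": the gripper's target within -1 to 1 (shut at 1, half-way at 0, fully open at -1). In form: [{"x": .., "y": .., "z": .., "rx": .., "ry": .., "rz": .., "grip": ..}, ...]. A call has 1 to 12 rows; each row is the pose to reach, as a shift and turn from the pose commanded when the call began, along the tool's axes at that moment; what a row does not reach only later rows make up. Full scale, the value 1, is 500 mm for a shift and pi/2 rad for a turn. A row lasts 1/8 s, in which the tool goes at most 62.5 mm and 10.7 degrees, less where a joint would pass 70% of its speed; a pose out of reach is approached as far as the arm can. A call with a number of a shift or a turn outside -1 to 1 is refused whole. A call with a gripper value outside its range is refused whole. The fingers move at their own pace and stop on an object; "squeeze" is the grip in N (left out, the last holds). Time passes only in rows, so rows that repeat a pose let the fingers close. It gives the time, the measured TCP pose, the force, the opening and the grip force at its end, in the units of the state.
- ctrl.observe(): the state, without advancing time (a new reading comes with each control period).
- viewer.grab_frame(name): name is "side" or "top"; returns a dict with "pixels" (400x640x3 uint8, red, green, blue), "K" (3x3 intrinsics, pixels), "dist" ([k1, k2, p1, p2, k3] as OpenCV has them; the pictures are not rectified), "view" (4x4, takes a point from world to camera coordinates). Camera axes: x right, y down, z forward; pixel columns grow to the right and rows downward; lengths in m; the calibration is good to about 2 mm. A picture is of the moment at which its call begins. There is no depth.
- ctrl.finish_job(): hands the job in; it is judged then, once.
The state is a dict: "t": time; "qpos": joint angles; "qd": joint speeds; "tau": joint torques, N m; "tcp_pos": TCP position; "tool_rot": TCP orientation; "ft_force": force on the tool from outside, world axes, zero at the start; "ft_torque": the same for the moment, N m; "gripper_width": finger opening in m; "grasp_force": force on a finger pad.
Only numpy, scipy, OpenCV 4.12 (cv2) and the standard library are available. Lean on these libraries where they do the work, as an engineer would, in place of code of your own. Each camera call takes 0.05 s, during which the arm holds its last target. There are 200 camera calls.

### The job

Dock the vial carrier in the grey reading dock without picking it up: the reader pillar stands in the way of a straight push, so angle the carrier, push its bar-code end in behind the pillar first, then swing the other end in, until the carrier lies fully home with its long back flat against the dock's rear wall. Only push it along the bench, gently, with the outside of the fingers on the carrier's sides, not on the vials; never pinch, lift or tip it, and leave the other things near the dock where they stand.

Things in the scene. Friction and masses are not known exactly. Their poses are not given: they have to be found in the camera images.
- carrier: White flat-bottomed carrier strip, 36 (x) x 206 (y) x 28 (z) mm, about 0.4 kg, loose on the bench. A grip block 20 mm long and 42 mm high is at its +y end, a bar-code label on its -x face at the -y end. All four sides are plain vertical faces, flush all round, to push on, from the bench up to 25 mm. Origin: centre of the underside; x across, y along, z up.
- label_end (a point): Centre of the carrier's end face at its bar-code end (carrier frame 0, -103, 14 mm). Pushed squarely on a long face about 25 mm from one end, the carrier pivots about a point some 50 mm beyond its middle.
- grip_end (a point): Centre of the carrier's end face at its grip-block end (carrier frame 0, +103, 14 mm).
- front_rail: The carrier's long side that bears the label (its -x side), fixed to it: 6 mm thick, flush with the carrier's front face. Origin: middle of its underside (carrier frame -15, 0, 0 mm).
- rear_rail: The carrier's opposite long side, its back (+x side), fixed to it: 6 mm thick. Origin: middle of its underside (carrier frame +15, 0, 0 mm).
- vials: The six small capped vials, 23 mm across, fixed in the carrier's pockets in a row on its middle line; they stand up to 52 mm above the bench. Not to be pushed on. Origin: the carrier's origin.
- dock: Fixed grey reading dock: open-topped, open-fronted bay without floor plate. Origin: on the bench, middle of the inner face of the rear wall; +x points into that wall (away from the robot), +y to the left along it. Bay 220 mm long between its end cheeks (inner faces y = -110, +110 mm); rear wall and cheeks 36 mm high, cheeks 12 mm thick. A black box 30 mm high is behind the wall.
- post (a point): Top centre of the reader pillar: black, round, 26 mm across, 72 mm high, at x = -63, y = -88 mm of the dock. 50 mm are free between it and the rear wall; 185 mm between it and the line of the left cheek, so the carrier cannot go straight in, but can with its bar-code end led in behind the pillar at 10 to 20 degrees, grip end nearer the robot. A 4 mm foot plate lies under it.
- left_cheek (a point): Top middle of the front edge of the left (+y) cheek: dock frame -40, 116, 36 mm.
- right_cheek (a point): Top middle of the front edge of the right (-y) cheek, which reaches farther out: dock frame -80, -116, 36 mm.
- home (a point): On the bench in the dock: where the carrier's origin is when it is fully home (dock frame -18, 0, 0 mm; up to 7 mm of play along y), its axes parallel to the dock's and its back (+x face) on the rear wall.
- amber_bottle: Loose brown bottle with black cap, 43 mm across, 88 mm high, to the right of the dock; a bystander. Origin: centre of the underside.
- spare_vial: Loose small brown vial with green cap, 23 mm across, 38 mm high, standing on the bench to the right of the pillar; a bystander. Origin: centre of the underside.
- cuvette_carton: Loose pale blue carton, 61 x 98 x 42 mm, behind and to the left of the dock; a bystander. Origin: centre of the underside.
Not all that is in view belongs to the job. There is more than one size of the carrier; the one meant has the size given above.

How it is judged:
On the way:
1. the bar-code end is in behind the reader pillar while the grip end is still out in front of the bay (y of label_end in the frame of dock below -0.08 m and x of label_end in the frame of dock above -0.04 m and x of grip_end in the frame of dock below -0.04 m), for 0.1 s.
At the end, for the whole second after the job is handed in: The carrier stands flat on the bench inside the bay, between both cheeks, bar-code end behind the pillar, with both ends of its back within 4.5 mm of the rear wall, and it is at rest (x of label_end in the frame of dock between -0.0225 and -0.012 m and x of grip_end in the frame of dock between -0.0225 and -0.012 m and y of label_end in the frame of dock below -0.093 m and y of grip_end in the frame of dock above 0.093 m and height (world z) of carrier below 0.003 m and angle between carrier's own z axis and vertical below 0.04 rad and linear speed of carrier below 0.01 m/s); the robot touches nothing.
It fails at once if the carrier is lifted off the bench (more than 6 mm) or tipped (more than about 7 degrees) (height (world z) of carrier above 0.006 m or angle between carrier's own z axis and vertical above 0.12 rad).
It fails at once if the carrier is pushed roughly (more than 50 N from the fingers) (contact force between the fingers and carrier above 50 N).
It fails at once if the carrier is pinched (fingers press on both its long sides at once, over 2 N each) (contact force between the fingers and front_rail above 2 N and contact force between the fingers and rear_rail above 2 N).
It fails at once if a vial is pushed or gripped (more than 3 N) (contact force between the fingers and vials above 3 N).
It fails at once if a bystander is moved more than 12 mm (distance of any of amber_bottle, spare_vial, cuvette_carton from where it was at the start of the episode above 0.012 m).
It also fails if it takes over 64 s, if anything falls off the work surface, if the arm or the gripper's body presses on something with over 40 N, if the wrist force passes 120 N, or if a joint passes its speed limit or range.

## Working session

There is one attempt and no reset: what is moved stays moved. The work goes in short steps, Python scripts to look and compute and a tool call to move; the robot and the scene stay as the last step left them, time stands still between calls to the robot, and variables do not carry over. Pictures are saved under pics/ and viewed, at most 12 in all, crops included, and the job is handed in when it is done.

Besides the shell and the picture viewer there is one more tool, called by a JSON object that holds its "fn" and its "kwargs", one argument or row to a line. jog_arm: Moves the arm, as the interface text tells. Shift numbers are shares of 500 mm and turn numbers shares of pi/2 rad, none past 1 either way. Its arguments: {"type":"object","properties":{"targets":{"type":"array","items":{"type":"object","properties":{"x":{"type":"number","minimum":-1,"maximum":1},"y":{"type":"number","minimum":-1,"maximum":1},"z":{"type":"number","minimum":-1,"maximum":1},"rx":{"type":"number","minimum":-1,"maximum":1},"ry":{"type":"number","minimum":-1,"maximum":1},"rz":{"type":"number","minimum":-1,"maximum":1},"grip":{"type":"number"}}}},"squeeze":{"type":"number"}},"required":["targets"]}

```bash
mkdir -p pics; cat > h.py <<'E'
import numpy as np, cv2
from workcell import ctrl, viewer
def grab(n,f=None):
    d=viewer.grab_frame(n)
    if f: cv2.imwrite('pics/'+f,cv2.cvtColor(d['pixels'],cv2.COLOR_RGB2BGR))
    return d
def pix2w(d,uv,z):
    uv=np.array(uv,float).reshape(-1,1,2)
    n=cv2.undistortPoints(uv,np.array(d['K']),np.array(d['dist'],float))[:,0]
    V=np.array(d['view']);R,t=V[:3,:3],V[:3,3];c=-R.T@t
    r=np.c_[n,np.ones(len(n))]@R
    return c+r*((np.broadcast_to(z,len(n))-c[2])/r[:,2])[:,None]
def w2pix(d,P):
    V=np.array(d['view'])
    return cv2.projectPoints(np.array(P,float).reshape(-1,3),cv2.Rodrigues(V[:3,:3])[0],V[:3,3],np.array(d['K']),np.array(d['dist'],float))[0][:,0]
E
python3 - <<'E'
from h import *
a=grab('top','top0.png');b=grab('side','side0.png')
for d in(a,b):
    V=np.array(d['view']);print(-V[:3,:3].T@V[:3,3],V[2,:3])
o=ctrl.observe();print(o['t'],o['tcp_pos'],o['tool_rot'],o['gripper_width'])
E
```

```text
[0.40389572 0.02880002 0.89019226] [ 0.18254466  0.01351437 -0.98310468]
[ 0.56453972 -0.76945075  0.41183308] [ 0.00441824  0.91255254 -0.40893562]
0.1 [0.19793682 0.69668697 0.23023688] [ 1.37943700e-01  9.90439542e-01 -1.02138925e-03 -7.45197337e-05] 0.08523228239368545
```

View pics/top0.png

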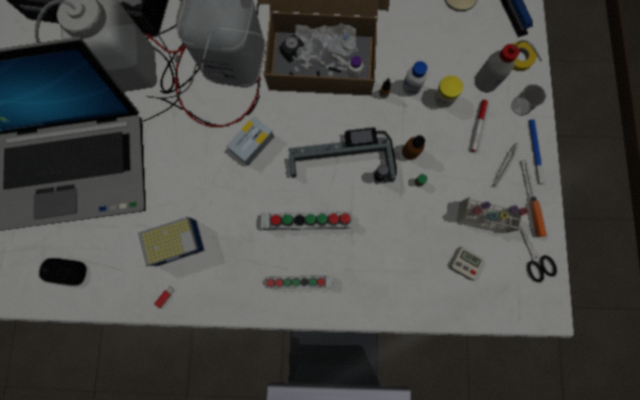

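View pics/side0.png

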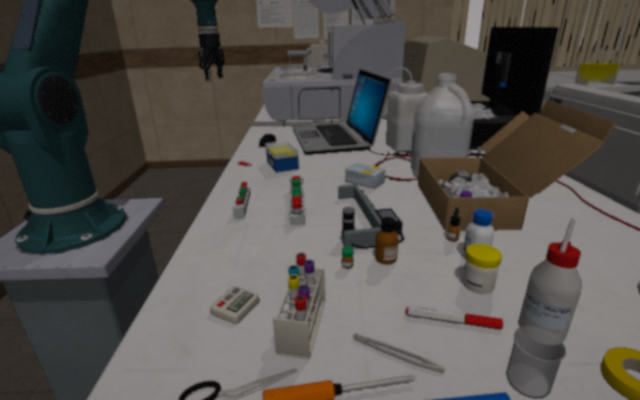

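Candidates in the top view: the strip at (305,220) with 7 caps or blocks, the smaller strip at (297,283), and the tube rack at (492,214). By size, the strip at (305,220) is the carrier, with its grip block at the left (263,221). The dock is at (342,150) and the pillar at (382,173). The spare vial is at (421,181), the bottle at (413,147) and the carton at (249,141). I'll check this in one close crop.

```bash
python3 - <<'E'
from h import *
im=cv2.imread('pics/top0.png')[120:250,240:440]
im=cv2.convertScaleAbs(im,alpha=1.6)
im=cv2.resize(im,None,fx=4,fy=4,interpolation=cv2.INTER_CUBIC)
for k in range(0,200,20): cv2.putText(im,str(240+k),(k*4,8),0,.35,(0,0,255))
for k in range(0,130,10): cv2.putText(im,str(120+k),(0,k*4+4),0,.35,(0,0,255))
cv2.imwrite('pics/crop0.png',im)
E
```

```text
(no output)
```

View pics/crop0.png

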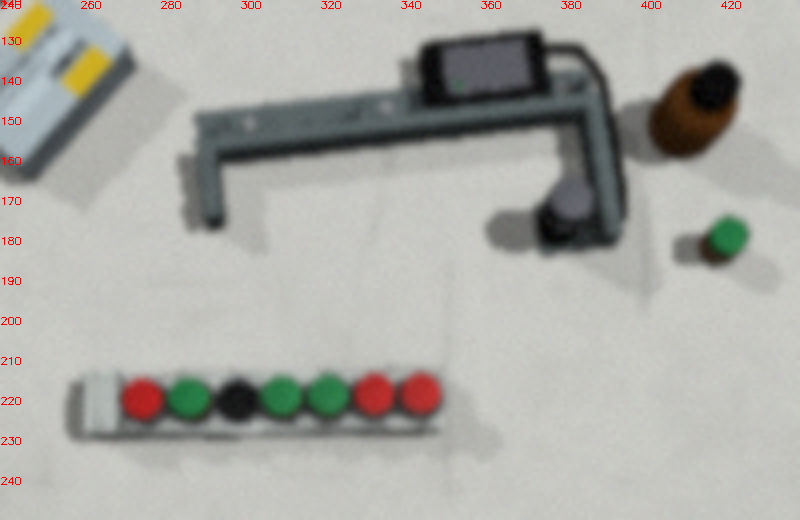

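```bash
cat >> h.py <<'E'
from scipy.optimize import least_squares
def T(p,L):
    L=np.array(L,float);c,s=np.cos(p[2]),np.sin(p[2])
    return np.c_[p[0]+c*L[:,0]-s*L[:,1],p[1]+s*L[:,0]+c*L[:,1],L[:,2]]
def fit(d,L,uv,p0):
    r=least_squares(lambda p:(w2pix(d,T(p,L))-np.array(uv)).ravel(),p0)
    return r.x,r.fun.reshape(-1,2)
E
python3 - <<'E'
from h import *
d=grab('top')
c=lambda P:[[240+x/4,120+y/4] for x,y in P]
DL=[[-.040,.116,.036],[-.080,-.116,.036],[-.063,-.088,.072],[0,.110,.036],[0,-.110,.036]]
p,r=fit(d,DL,c([(213,219),(610,232),(573,198),(219,150),(581,112)]),[.6,0,0]);print('dock',p,r.round(1))
W=pix2w(d,c([(84,432),(440,432),(84,374),(120,372),(120,432)]),[.028,.028,.042,.042,.042]);print(W.round(4))
W=pix2w(d,c([(143,399),(189,399),(238,400),(282,397),(328,394),(375,394),(421,394)]),.052);print(W.round(4))
W=pix2w(d,[[264,283],[340,283]],.028);print('small',W)
for n,u,z in(('vial',(730,235),.038),('bottle',(714,87),.088)):print(n,pix2w(d,c([u]),z))
E
```

```text
dock [0.68029809 0.00771272 0.1479618 ] [[-0.3 -0.3]
 [ 1.1  1.1]
 [-0.4 -0.1]
 [-1.1  0.3]
 [ 0.7 -1.2]]
[[ 0.4968  0.1855  0.028 ]
 [ 0.5022 -0.0193  0.028 ]
 [ 0.5285  0.1849  0.042 ]
 [ 0.5302  0.1644  0.042 ]
 [ 0.4959  0.1625  0.042 ]]
[[ 0.5137  0.149   0.052 ]
 [ 0.5144  0.1231  0.052 ]
 [ 0.5145  0.0956  0.052 ]
 [ 0.5169  0.071   0.052 ]
 [ 0.5192  0.0452  0.052 ]
 [ 0.5199  0.0188  0.052 ]
 [ 0.5206 -0.007   0.052 ]]
small [[0.37318869 0.17168429 0.028     ]
 [0.37793893 0.00122408 0.028     ]]
vial [[ 0.62034907 -0.18554943  0.038     ]]
bottle [[ 0.69241605 -0.16586913  0.088     ]]
```

```bash
cat >> h.py <<'E'
def ang(o):
    from scipy.spatial.transform import Rotation as Ro
    R=Ro.from_quat(o['tool_rot']).as_matrix();return R,np.arctan2(-R[1,0],-R[0,0])  # heading of tool -x
def rows(L,cmd=None):
    "L: world (x,y,z,heading of tool -x); prints fractions from the current pose"
    o=ctrl.observe();R,h=ang(o);p=np.array(o['tcp_pos'])
    print('now',o['t'],p.round(4),'h',round(h,3),np.round(o['ft_force'],1))
    for l in L:
        s=R.T@(np.array(l[:3])-p)/.5
        print(l,'->',s.round(3),'rz',round(-(l[3]-h)/(np.pi/2),3))
E
python3 -c "
from h import *
rows([(.42,.40,.2,.227),(.465,.002,.2,.227),(.465,.002,.01,.227)])"
```

```text
now 0.15 [0.198  0.6968 0.2304] h -0.277 [-0.4 -0.1 -0.3]
(0.42, 0.4, 0.2, 0.227) -> [-0.589 -0.45   0.062] rz -0.321
(0.465, 0.002, 0.2, 0.227) -> [-0.893 -1.191  0.063] rz -0.321
(0.465, 0.002, 0.01, 0.227) -> [-0.893 -1.19   0.443] rz -0.321
```

{"fn": "jog_arm", "kwargs": {
  "targets": [
    {"x": -0.15, "y": -0.11, "z": 0.015, "rz": -0.08, "grip": 1},
    {"x": -0.29, "y": -0.22, "z": 0.03, "rz": -0.16, "grip": 1},
    {"x": -0.44, "y": -0.34, "z": 0.045, "rz": -0.24, "grip": 1},
    {"x": -0.59, "y": -0.45, "z": 0.06, "rz": -0.32, "grip": 1},
    {"x": -0.59, "y": -0.45, "z": 0.06, "rz": -0.32, "grip": 1},
    {"x": -0.59, "y": -0.45, "z": 0.06, "rz": -0.32, "grip": 1},
    {"x": -0.59, "y": -0.45, "z": 0.06, "rz": -0.32, "grip": 1},
    {"x": -0.59, "y": -0.45, "z": 0.06, "rz": -0.32, "grip": 1}
  ]
}}

```text
invalid input
```

```bash
python3 -c "
from h import *
rows([(.465,.002,.15,.227),(.465,.002,.01,.227)])"
```

```text
now 0.15 [0.198  0.6968 0.2304] h -0.277 [-0.4 -0.1 -0.3]
(0.465, 0.002, 0.15, 0.227) -> [-0.893 -1.19   0.163] rz -0.321
(0.465, 0.002, 0.01, 0.227) -> [-0.893 -1.19   0.443] rz -0.321
```

{"fn": "jog_arm", "kwargs": {
  "squeeze": 20,
  "targets": [
    {"x": -0.15, "y": -0.11, "z": 0.015, "rx": 0, "ry": 0, "rz": -0.08, "grip": 1},
    {"x": -0.29, "y": -0.22, "z": 0.03, "rx": 0, "ry": 0, "rz": -0.16, "grip": 1},
    {"x": -0.44, "y": -0.34, "z": 0.045, "rx": 0, "ry": 0, "rz": -0.24, "grip": 1},
    {"x": -0.59, "y": -0.45, "z": 0.06, "rx": 0, "ry": 0, "rz": -0.32, "grip": 1},
    {"x": -0.59, "y": -0.45, "z": 0.06, "rx": 0, "ry": 0, "rz": -0.32, "grip": 1},
    {"x": -0.59, "y": -0.45, "z": 0.06, "rx": 0, "ry": 0, "rz": -0.32, "grip": 1},
    {"x": -0.59, "y": -0.45, "z": 0.06, "rx": 0, "ry": 0, "rz": -0.32, "grip": 1},
    {"x": -0.59, "y": -0.45, "z": 0.06, "rx": 0, "ry": 0, "rz": -0.32, "grip": 1}
  ]
}}

```text
t: 1.15
tcp_pos: [0.4202, 0.4007, 0.2012]
tool_rot: [-0.112, 0.994, 0.0, -0.0]
ft_force: [-0.6, 0.9, -0.5]
gripper_width: 0.0002
grasp_force: 0.0
```

```bash
python3 -c "
from h import *
rows([(.465,.002,.15,.227),(.465,.002,.01,.227)])"
```

```text
now 1.15 [0.4202 0.4007 0.2012] h 0.225 [-0.6  0.9 -0.5]
(0.465, 0.002, 0.15, 0.227) -> [ 0.091 -0.797  0.102] rz -0.001
(0.465, 0.002, 0.01, 0.227) -> [ 0.091 -0.797  0.382] rz -0.001
```

{"fn": "jog_arm", "kwargs": {
  "squeeze": 20,
  "targets": [
    {"x": 0.02, "y": -0.12, "z": 0.02, "rx": 0, "ry": 0, "rz": 0, "grip": 1},
    {"x": 0.035, "y": -0.24, "z": 0.04, "rx": 0, "ry": 0, "rz": 0, "grip": 1},
    {"x": 0.045, "y": -0.36, "z": 0.05, "rx": 0, "ry": 0, "rz": 0, "grip": 1},
    {"x": 0.06, "y": -0.48, "z": 0.07, "rx": 0, "ry": 0, "rz": 0, "grip": 1},
    {"x": 0.07, "y": -0.6, "z": 0.08, "rx": 0, "ry": 0, "rz": 0, "grip": 1},
    {"x": 0.08, "y": -0.7, "z": 0.1, "rx": 0, "ry": 0, "rz": 0, "grip": 1},
    {"x": 0.091, "y": -0.797, "z": 0.1, "rx": 0, "ry": 0, "rz": 0, "grip": 1},
    {"x": 0.091, "y": -0.797, "z": 0.2, "rx": 0, "ry": 0, "rz": 0, "grip": 1},
    {"x": 0.091, "y": -0.797, "z": 0.3, "rx": 0, "ry": 0, "rz": 0, "grip": 1},
    {"x": 0.091, "y": -0.797, "z": 0.35, "rx": 0, "ry": 0, "rz": 0, "grip": 1},
    {"x": 0.091, "y": -0.797, "z": 0.38, "rx": 0, "ry": 0, "rz": 0, "grip": 1},
    {"x": 0.091, "y": -0.797, "z": 0.38, "rx": 0, "ry": 0, "rz": 0, "grip": 1}
  ]
}}

```text
t: 2.65
tcp_pos: [0.4654, 0.0032, 0.0107]
tool_rot: [-0.114, 0.993, 0.0, -0.0]
ft_force: [0.6, 0.3, 0.5]
gripper_width: 0.0
grasp_force: 0.0
```

```bash
python3 -c "
from h import *
rows([(.49,.004,.01,.227),(.535,.0145,.01,.227)])
d=grab('top','t1.png')
im=cv2.imread('pics/t1.png')[120:250,240:440]
im=cv2.resize(cv2.convertScaleAbs(im,alpha=1.6),None,fx=4,fy=4,interpolation=cv2.INTER_CUBIC)
cv2.imwrite('pics/crop1.png',im)"
```

```text
now 2.65 [0.4654 0.0032 0.0107] h 0.228 [0.6 0.3 0.5]
(0.49, 0.004, 0.01, 0.227) -> [-0.048 -0.01   0.001] rz 0.001
(0.535, 0.0145, 0.01, 0.227) -> [-0.141 -0.009  0.001] rz 0.001
```

View pics/crop1.png

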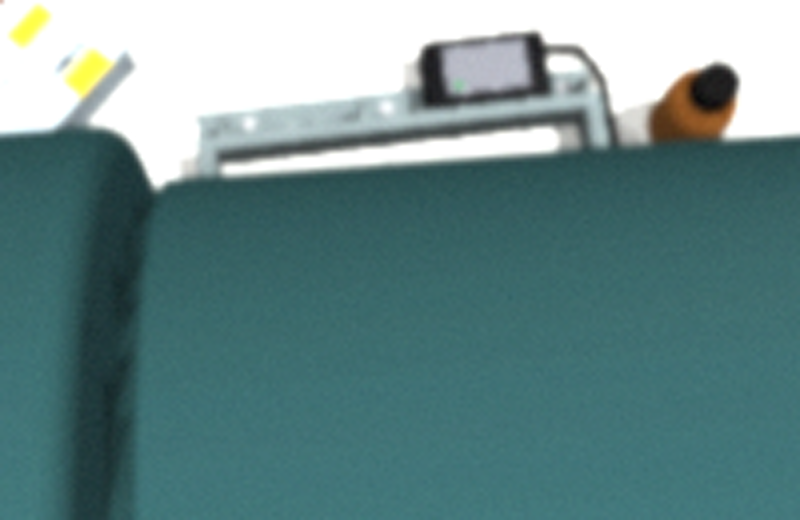

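{"fn": "jog_arm", "kwargs": {
  "squeeze": 20,
  "targets": [
    {"x": -0.03, "y": -0.01, "z": 0, "rx": 0, "ry": 0, "rz": 0, "grip": 1},
    {"x": -0.05, "y": -0.01, "z": 0, "rx": 0, "ry": 0, "rz": 0, "grip": 1},
    {"x": -0.06, "y": -0.01, "z": 0, "rx": 0, "ry": 0, "rz": 0, "grip": 1},
    {"x": -0.07, "y": -0.01, "z": 0, "rx": 0, "ry": 0, "rz": 0, "grip": 1},
    {"x": -0.08, "y": -0.01, "z": 0, "rx": 0, "ry": 0, "rz": 0, "grip": 1},
    {"x": -0.09, "y": -0.01, "z": 0, "rx": 0, "ry": 0, "rz": 0, "grip": 1},
    {"x": -0.1, "y": -0.01, "z": 0, "rx": 0, "ry": 0, "rz": 0, "grip": 1},
    {"x": -0.11, "y": -0.01, "z": 0, "rx": 0, "ry": 0, "rz": 0, "grip": 1},
    {"x": -0.12, "y": -0.01, "z": 0, "rx": 0, "ry": 0, "rz": 0, "grip": 1},
    {"x": -0.13, "y": -0.01, "z": 0, "rx": 0, "ry": 0, "rz": 0, "grip": 1},
    {"x": -0.14, "y": -0.01, "z": 0, "rx": 0, "ry": 0, "rz": 0, "grip": 1},
    {"x": -0.14, "y": -0.01, "z": 0, "rx": 0, "ry": 0, "rz": 0, "grip": 1}
  ]
}}

```text
t: 4.2
tcp_pos: [0.536, 0.0131, 0.0114]
tool_rot: [-0.113, 0.994, 0.0, 0.001]
ft_force: [-0.0, -0.6, -0.7]
gripper_width: 0.0
grasp_force: 0.0
```

```bash
python3 -c "
from h import *
d=grab('side','s1.png')
im=cv2.imread('pics/s1.png')[150:290,200:420]
im=cv2.resize(cv2.convertScaleAbs(im,alpha=1.6),None,fx=3.6,fy=3.6,interpolation=cv2.INTER_CUBIC)
cv2.imwrite('pics/crop2.png',im)"
```

```text
(no output)
```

View pics/crop2.png

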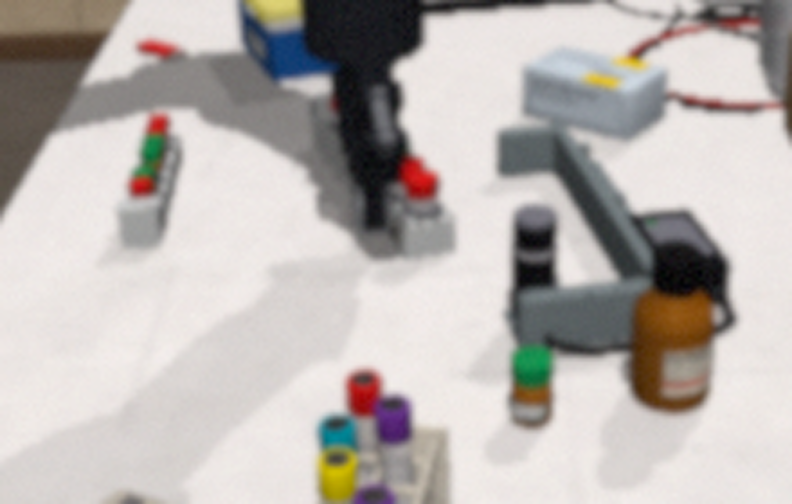

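{"fn": "jog_arm", "kwargs": {
  "squeeze": 20,
  "targets": [
    {"x": 0.06, "y": 0, "z": 0, "rx": 0, "ry": 0, "rz": 0, "grip": 1},
    {"x": 0.08, "y": 0, "z": -0.1, "rx": 0, "ry": 0, "rz": 0, "grip": 1},
    {"x": 0.08, "y": 0, "z": -0.22, "rx": 0, "ry": 0, "rz": 0, "grip": 1},
    {"x": 0.08, "y": 0.12, "z": -0.3, "rx": 0, "ry": 0, "rz": 0, "grip": 1},
    {"x": 0.08, "y": 0.24, "z": -0.3, "rx": 0, "ry": 0, "rz": 0, "grip": 0},
    {"x": 0.08, "y": 0.36, "z": -0.3, "rx": 0, "ry": 0, "rz": 0, "grip": -1},
    {"x": 0.08, "y": 0.48, "z": -0.3, "rx": 0, "ry": 0, "rz": 0, "grip": -1},
    {"x": 0.08, "y": 0.6, "z": -0.3, "rx": 0, "ry": 0, "rz": 0, "grip": -1},
    {"x": 0.08, "y": 0.72, "z": -0.3, "rx": 0, "ry": 0, "rz": 0, "grip": -1},
    {"x": 0.08, "y": 0.84, "z": -0.3, "rx": 0, "ry": 0, "rz": 0, "grip": -1},
    {"x": 0.08, "y": 0.84, "z": -0.3, "rx": 0, "ry": 0, "rz": 0, "grip": -1}
  ]
}}

```text
t: 5.62
tcp_pos: [0.3989, 0.4206, 0.1618]
tool_rot: [-0.118, 0.993, 0.003, 0.001]
ft_force: [0.4, -0.8, -0.2]
gripper_width: 0.0855
grasp_force: 0.0
```

```bash
cat >> h.py <<'E'
def blobs(d):
    im=d['pixels'];hsv=cv2.cvtColor(im,cv2.COLOR_RGB2HSV)
    m=((hsv[...,1]>120)&(hsv[...,2]>50)).astype(np.uint8)
    n,l,s,c=cv2.connectedComponentsWithStats(m)
    return [(c[i].round(1).tolist(),int(s[i,4])) for i in range(1,n) if 8<s[i,4]<200 and 240<c[i][0]<440 and 120<c[i][1]<270]
def crop(f,o,x0=240,y0=120,w=200,hh=130,k=4):
    im=cv2.imread('pics/'+f)[y0:y0+hh,x0:x0+w]
    cv2.imwrite('pics/'+o,cv2.resize(cv2.convertScaleAbs(im,alpha=1.6),None,fx=k,fy=k,interpolation=cv2.INTER_CUBIC))
E
python3 -c "
from h import *
d=grab('top','t2.png');crop('t2.png','crop3.png');print(blobs(d));rows([])"
```

```text
[([247.0, 126.1], 61), ([261.3, 137.6], 71), ([421.6, 178.7], 48), ([332.6, 199.9], 161), ([316.7, 205.2], 66), ([305.6, 208.9], 67), ([283.6, 216.2], 65), ([272.6, 219.9], 80)]
now 5.675 [0.4001 0.4163 0.1614] h 0.232 [ 0.6 -1.1 -0.7]
```

View pics/crop3.png

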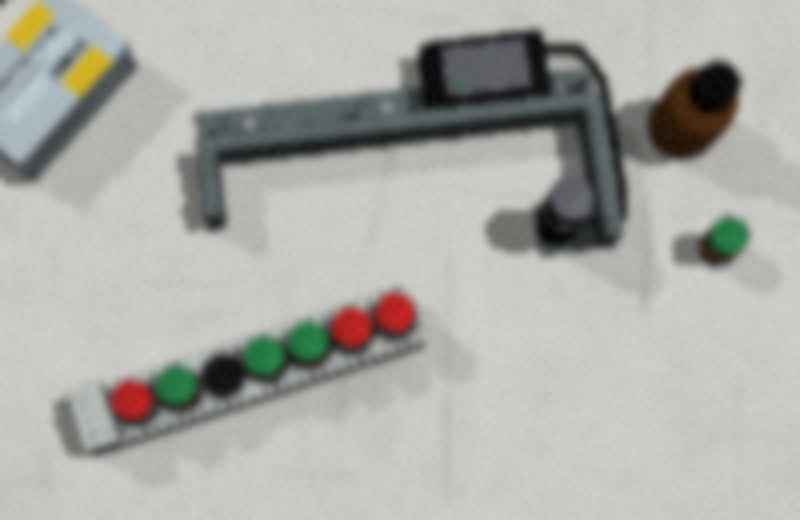

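```bash
cat >> h.py <<'E'
DOCK=np.array([.6803,.0077,.148])
VY=[.068,.042,-.010,-.036,-.062,-.088]
def carrier(d,f=None,zc=.050):
    hsv=cv2.cvtColor(d['pixels'],cv2.COLOR_RGB2HSV)
    m=((hsv[...,1]>120)&(hsv[...,2]>50)).astype(np.uint8)
    n,l,s,c=cv2.connectedComponentsWithStats(m)
    ok=[i for i in range(1,n) if s[i,4]>25 and 250<c[i][0]<408 and 145<c[i][1]<262]
    yx=np.argwhere(np.isin(l,ok))[:,::-1].astype(float)
    W=pix2w(d,yx,zc)[:,:2];mu=W.mean(0)
    u=np.linalg.svd(W-mu)[2][0] if len(W)<3 else np.linalg.eigh(np.cov((W-mu).T))[1][:,1]
    u=u*np.sign(u[1]);p=mu+u*.0143;yaw=np.arctan2(-u[0],u[1])
    c,s=np.cos(DOCK[2]),np.sin(DOCK[2]);q=np.array([[c,s],[-s,c]])@(p-DOCK[:2]);th=yaw-DOCK[2]
    a=.103*np.array([-np.sin(th),np.cos(th)])
    print('carrier world',p.round(4),round(yaw,3),'px',len(W),'span',np.ptp((W-mu)@u).round(3))
    print('dock frame c',q.round(4),'th deg',np.degrees(th).round(1),'label',(q-a).round(4),'grip',(q+a).round(4))
    return p,yaw
def d2w(x,y): return T(DOCK,[[x,y,0]])[0,:2]
def c2w(p,yaw,x,y): return T([*p,yaw],[[x,y,0]])[0,:2]
E
python3 -c "
from h import *
import h
d=grab('top');p,y=carrier(d)
pt=lambda x,yy: print((x,yy),c2w(p,y,x,yy).round(4))
pt(-.018,0);pt(-.018-.011,0);pt(0,.103)
print(w2pix(d,[[*c2w(p,y,sx*.018,sy*.103),.028] for sx,sy in((-1,-1),(1,-1),(-1,1),(1,1))]).round(1))
class D(dict):pass
e=dict(d);e['pixels']=cv2.cvtColor(cv2.imread('pics/top0.png'),cv2.COLOR_BGR2RGB);carrier(e)
"
```

```text
carrier world [0.5374 0.0914] 0.351 px 440 span 0.178
dock frame c [-0.129   0.1039] th deg 11.6 label [-0.1082  0.003 ] grip [-0.1498  0.2047]
(-0.018, 0) [0.5205 0.0852]
(-0.028999999999999998, 0) [0.5101 0.0814]
(0, 0.103) [0.5019 0.1881]
[[347.  204.9]
 [341.9 190.5]
 [262.3 233.2]
 [257.8 218.4]]
carrier world [0.5176 0.0812] 0.046 px 436 span 0.176
dock frame c [-0.1501  0.0967] th deg -5.9 label [-0.1606 -0.0058] grip [-0.1396  0.1992]
```

```bash
python3 -c "
from h import *
rows([(.484,.071,.10,.375),(.484,.071,.0,.375)])"
```

```text
now 5.725 [0.401  0.4134 0.1612] h 0.228 [ 0.9 -1.8 -0.2]
(0.484, 0.071, 0.1, 0.375) -> [-0.007 -0.705  0.122] rz -0.094
(0.484, 0.071, 0.0, 0.375) -> [-0.007 -0.705  0.322] rz -0.094
```

{"fn": "jog_arm", "kwargs": {
  "squeeze": 20,
  "targets": [
    {"x": 0.01, "y": -0.12, "z": 0, "rx": 0, "ry": 0, "rz": -0.03, "grip": -1},
    {"x": 0.01, "y": -0.24, "z": 0, "rx": 0, "ry": 0, "rz": -0.06, "grip": -1},
    {"x": 0.01, "y": -0.36, "z": 0, "rx": 0, "ry": 0, "rz": -0.094, "grip": -1},
    {"x": 0.01, "y": -0.48, "z": 0, "rx": 0, "ry": 0, "rz": -0.094, "grip": -1},
    {"x": 0, "y": -0.6, "z": 0.04, "rx": 0, "ry": 0, "rz": -0.094, "grip": -1},
    {"x": -0.007, "y": -0.705, "z": 0.08, "rx": 0, "ry": 0, "rz": -0.094, "grip": -1},
    {"x": -0.007, "y": -0.705, "z": 0.12, "rx": 0, "ry": 0, "rz": -0.094, "grip": -1},
    {"x": -0.007, "y": -0.705, "z": 0.2, "rx": 0, "ry": 0, "rz": -0.094, "grip": -1},
    {"x": -0.007, "y": -0.705, "z": 0.28, "rx": 0, "ry": 0, "rz": -0.094, "grip": -1},
    {"x": -0.007, "y": -0.705, "z": 0.322, "rx": 0, "ry": 0, "rz": -0.094, "grip": -1},
    {"x": -0.007, "y": -0.705, "z": 0.322, "rx": 0, "ry": 0, "rz": -0.094, "grip": -1}
  ]
}}

```text
t: 7.1
tcp_pos: [0.4824, 0.0678, -0.0007]
tool_rot: [-0.184, 0.983, -0.001, -0.002]
ft_force: [0.2, -0.4, -0.5]
gripper_width: 0.0856
grasp_force: 0.0
```

```bash
python3 -c "
from h import *
rows([(.5596,.1006,.0,.375)])"
```

```text
now 7.1 [ 0.4824  0.0678 -0.0007] h 0.371 [ 0.2 -0.4 -0.5]
(0.5596, 0.1006, 0.0, 0.375) -> [-0.168  0.005 -0.002] rz -0.003
```

Lateral push with the spread fingers.

{"fn": "jog_arm", "kwargs": {
  "squeeze": 20,
  "targets": [
    {"x": -0.03, "y": 0, "z": -0.002, "rx": 0, "ry": 0, "rz": 0, "grip": -1},
    {"x": -0.045, "y": 0, "z": -0.002, "rx": 0, "ry": 0, "rz": 0, "grip": -1},
    {"x": -0.06, "y": 0, "z": -0.002, "rx": 0, "ry": 0, "rz": 0, "grip": -1},
    {"x": -0.075, "y": 0, "z": -0.002, "rx": 0, "ry": 0, "rz": 0, "grip": -1},
    {"x": -0.09, "y": 0, "z": -0.002, "rx": 0, "ry": 0, "rz": 0, "grip": -1},
    {"x": -0.105, "y": 0, "z": -0.002, "rx": 0, "ry": 0, "rz": 0, "grip": -1},
    {"x": -0.12, "y": 0, "z": -0.002, "rx": 0, "ry": 0, "rz": 0, "grip": -1},
    {"x": -0.135, "y": 0, "z": -0.002, "rx": 0, "ry": 0, "rz": 0, "grip": -1},
    {"x": -0.15, "y": 0, "z": -0.002, "rx": 0, "ry": 0, "rz": 0, "grip": -1},
    {"x": -0.16, "y": 0, "z": -0.002, "rx": 0, "ry": 0, "rz": 0, "grip": -1},
    {"x": -0.166, "y": 0, "z": -0.002, "rx": 0, "ry": 0, "rz": 0, "grip": -1},
    {"x": -0.166, "y": 0, "z": -0.002, "rx": 0, "ry": 0, "rz": 0, "grip": -1}
  ]
}}

```text
t: 8.6
tcp_pos: [0.5622, 0.1009, 0.0013]
tool_rot: [-0.186, 0.983, 0.0, 0.001]
ft_force: [0.1, -0.4, 0.1]
gripper_width: 0.0855
grasp_force: 0.2
```

{"fn": "jog_arm", "kwargs": {
  "squeeze": 20,
  "targets": [
    {"x": 0.08, "y": 0, "z": 0, "rx": 0, "ry": 0, "rz": 0, "grip": -1},
    {"x": 0.1, "y": 0, "z": -0.1, "rx": 0, "ry": 0, "rz": 0, "grip": -1},
    {"x": 0.1, "y": 0, "z": -0.2, "rx": 0, "ry": 0, "rz": 0.05, "grip": 1},
    {"x": 0.1, "y": 0.12, "z": -0.3, "rx": 0, "ry": 0, "rz": 0.15, "grip": 1},
    {"x": 0.1, "y": 0.24, "z": -0.3, "rx": 0, "ry": 0, "rz": 0.25, "grip": 1},
    {"x": 0.1, "y": 0.36, "z": -0.3, "rx": 0, "ry": 0, "rz": 0.35, "grip": 1},
    {"x": 0.1, "y": 0.48, "z": -0.3, "rx": 0, "ry": 0, "rz": 0.45, "grip": 1},
    {"x": 0.1, "y": 0.6, "z": -0.3, "rx": 0, "ry": 0, "rz": 0.55, "grip": 1},
    {"x": 0.1, "y": 0.7, "z": -0.3, "rx": 0, "ry": 0, "rz": 0.65, "grip": 1},
    {"x": 0.1, "y": 0.7, "z": -0.3, "rx": 0, "ry": 0, "rz": 0.75, "grip": 1},
    {"x": 0.1, "y": 0.7, "z": -0.3, "rx": 0, "ry": 0, "rz": 0.85, "grip": 1},
    {"x": 0.1, "y": 0.7, "z": -0.3, "rx": 0, "ry": 0, "rz": 0.95, "grip": 1}
  ]
}}

```text
t: 10.1
tcp_pos: [0.3873, 0.4092, 0.1516]
tool_rot: [0.532, 0.847, 0.001, 0.0]
ft_force: [-0.2, 0.1, 0.4]
gripper_width: 0.0003
grasp_force: 0.0
```

```bash
python3 -c "
from h import *
rows([])
d=grab('top','t3.png');p,y=carrier(d)
for a in((0,.103),(0,.134)):print(c2w(p,y,*a))"
```

```text
now 10.1 [0.3873 0.4092 0.1516] h -1.123 [-0.2  0.1  0.4]
carrier world [0.5876 0.1116] 0.374 px 432 span 0.178
dock frame c [-0.0764  0.1164] th deg 13.0 label [-0.0533  0.0161] grip [-0.0995  0.2168]
[0.54995029 0.20748129]
[0.53862246 0.23633749]
```

```bash
python3 -c "
from h import *
rows([(.535,.2455,.10,-1.197),(.535,.2455,.01,-1.197),(.5733,.1479,.01,-1.197)])"
```

```text
now 10.15 [0.3873 0.4092 0.1516] h -1.126 [-0.2  0.1 -0.3]
(0.535, 0.2455, 0.1, -1.197) -> [-0.423  0.125  0.103] rz 0.045
(0.535, 0.2455, 0.01, -1.197) -> [-0.423  0.125  0.283] rz 0.045
(0.5733, 0.1479, 0.01, -1.197) -> [-0.632  0.11   0.283] rz 0.045
```

{"fn": "jog_arm", "kwargs": {
  "squeeze": 20,
  "targets": [
    {"x": -0.12, "y": 0.03, "z": 0.02, "rx": 0, "ry": 0, "rz": 0.045, "grip": 1},
    {"x": -0.23, "y": 0.06, "z": 0.04, "rx": 0, "ry": 0, "rz": 0.045, "grip": 1},
    {"x": -0.33, "y": 0.1, "z": 0.06, "rx": 0, "ry": 0, "rz": 0.045, "grip": 1},
    {"x": -0.423, "y": 0.125, "z": 0.1, "rx": 0, "ry": 0, "rz": 0.045, "grip": 1},
    {"x": -0.423, "y": 0.125, "z": 0.15, "rx": 0, "ry": 0, "rz": 0.045, "grip": 1},
    {"x": -0.423, "y": 0.125, "z": 0.22, "rx": 0, "ry": 0, "rz": 0.045, "grip": 1},
    {"x": -0.423, "y": 0.125, "z": 0.283, "rx": 0, "ry": 0, "rz": 0.045, "grip": 1},
    {"x": -0.423, "y": 0.125, "z": 0.283, "rx": 0, "ry": 0, "rz": 0.045, "grip": 1}
  ]
}}

```text
t: 11.15
tcp_pos: [0.5346, 0.2448, 0.0081]
tool_rot: [0.56, 0.829, -0.001, -0.001]
ft_force: [0.1, -0.6, 0.3]
gripper_width: 0.0004
grasp_force: 0.0
```

```bash
python3 -c "
from h import *
rows([(.5733,.1479,.01,-1.197)])"
```

```text
now 11.15 [0.5346 0.2448 0.0081] h -1.188 [ 0.1 -0.6  0.3]
(0.5733, 0.1479, 0.01, -1.197) -> [-0.209 -0.001 -0.004] rz 0.006
```

{"fn": "jog_arm", "kwargs": {
  "squeeze": 20,
  "targets": [
    {"x": -0.04, "y": 0, "z": -0.004, "rx": 0, "ry": 0, "rz": 0, "grip": 1},
    {"x": -0.055, "y": 0, "z": -0.004, "rx": 0, "ry": 0, "rz": 0, "grip": 1},
    {"x": -0.07, "y": 0, "z": -0.004, "rx": 0, "ry": 0, "rz": 0, "grip": 1},
    {"x": -0.085, "y": 0, "z": -0.004, "rx": 0, "ry": 0, "rz": 0, "grip": 1},
    {"x": -0.1, "y": 0, "z": -0.004, "rx": 0, "ry": 0, "rz": 0, "grip": 1},
    {"x": -0.115, "y": 0, "z": -0.004, "rx": 0, "ry": 0, "rz": 0, "grip": 1},
    {"x": -0.13, "y": 0, "z": -0.004, "rx": 0, "ry": 0, "rz": 0, "grip": 1},
    {"x": -0.147, "y": 0, "z": -0.004, "rx": 0, "ry": 0, "rz": 0, "grip": 1},
    {"x": -0.164, "y": 0, "z": -0.004, "rx": 0, "ry": 0, "rz": 0, "grip": 1},
    {"x": -0.18, "y": 0, "z": -0.004, "rx": 0, "ry": 0, "rz": 0, "grip": 1},
    {"x": -0.195, "y": 0, "z": -0.004, "rx": 0, "ry": 0, "rz": 0, "grip": 1},
    {"x": -0.209, "y": 0, "z": -0.004, "rx": 0, "ry": 0, "rz": 0, "grip": 1}
  ]
}}

```text
t: 12.65
tcp_pos: [0.5746, 0.1475, 0.0117]
tool_rot: [0.56, 0.828, -0.0, -0.0]
ft_force: [-1.6, 3.1, 2.3]
gripper_width: 0.0001
grasp_force: 1.6
```

{"fn": "jog_arm", "kwargs": {
  "squeeze": 20,
  "targets": [
    {"x": 0, "y": 0, "z": 0, "rx": 0, "ry": 0, "rz": 0, "grip": 1},
    {"x": 0.06, "y": 0, "z": 0, "rx": 0, "ry": 0, "rz": 0, "grip": 1},
    {"x": 0.12, "y": 0, "z": -0.1, "rx": 0, "ry": 0, "rz": 0, "grip": 1},
    {"x": 0.24, "y": -0.06, "z": -0.2, "rx": 0, "ry": 0, "rz": 0, "grip": 1},
    {"x": 0.36, "y": -0.12, "z": -0.24, "rx": 0, "ry": 0, "rz": 0, "grip": 1},
    {"x": 0.48, "y": -0.12, "z": -0.24, "rx": 0, "ry": 0, "rz": 0, "grip": 1},
    {"x": 0.58, "y": -0.12, "z": -0.24, "rx": 0, "ry": 0, "rz": 0, "grip": 1},
    {"x": 0.58, "y": -0.12, "z": -0.24, "rx": 0, "ry": 0, "rz": 0, "grip": 1}
  ]
}}

```text
t: 13.65
tcp_pos: [0.4082, 0.4004, 0.1318]
tool_rot: [0.557, 0.831, 0.001, -0.001]
ft_force: [-0.0, -0.9, -0.4]
gripper_width: 0.0001
grasp_force: 0.0
```

```bash
python3 -c "
from h import *
rows([])
d=grab('top','t4.png');crop('t4.png','crop4.png');p,y=carrier(d)
for a in((0,.103),(0,.134)):print(c2w(p,y,*a))"
```

```text
now 13.65 [0.4082 0.4004 0.1318] h -1.18 [-0.  -0.9 -0.4]
carrier world [0.6163 0.0379] 0.381 px 420 span 0.177
dock frame c [-0.0589  0.0394] th deg 13.3 label [-0.0351 -0.0609] grip [-0.0827  0.1396]
[0.5779679  0.13356541]
[0.56644203 0.16234308]
```

View pics/crop4.png

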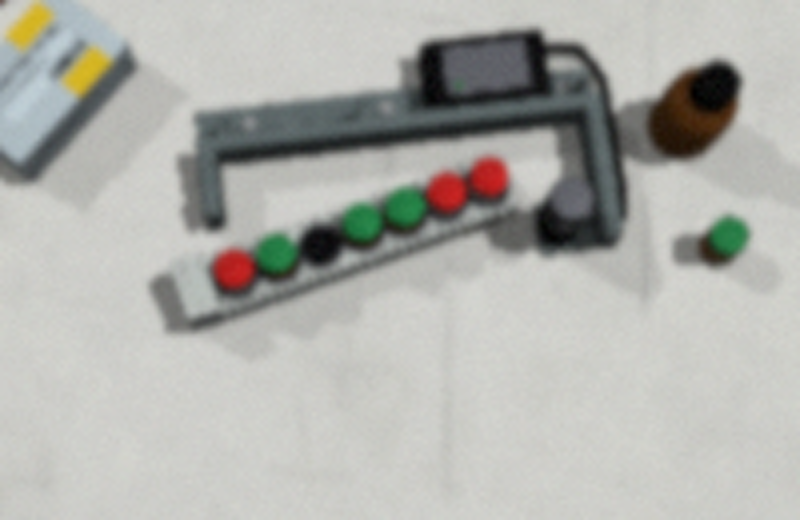

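```bash
python3 -c "
from h import *
rows([(.564,.1685,.08,-1.19),(.564,.1685,.01,-1.19),(.588,.1085,.01,-1.19)])"
```

```text
now 13.7 [0.409  0.3988 0.1316] h -1.183 [0.3 1.1 0.3]
(0.564, 0.1685, 0.08, -1.19) -> [-0.544  0.113  0.103] rz 0.005
(0.564, 0.1685, 0.01, -1.19) -> [-0.544  0.112  0.243] rz 0.005
(0.588, 0.1085, 0.01, -1.19) -> [-0.673  0.111  0.243] rz 0.005
```

{"fn": "jog_arm", "kwargs": {
  "squeeze": 20,
  "targets": [
    {"x": -0.12, "y": 0.03, "z": 0.02, "rx": 0, "ry": 0, "rz": 0, "grip": 1},
    {"x": -0.24, "y": 0.06, "z": 0.04, "rx": 0, "ry": 0, "rz": 0, "grip": 1},
    {"x": -0.36, "y": 0.1, "z": 0.06, "rx": 0, "ry": 0, "rz": 0, "grip": 1},
    {"x": -0.46, "y": 0.11, "z": 0.08, "rx": 0, "ry": 0, "rz": 0, "grip": 1},
    {"x": -0.54, "y": 0.112, "z": 0.1, "rx": 0, "ry": 0, "rz": 0, "grip": 1},
    {"x": -0.54, "y": 0.112, "z": 0.14, "rx": 0, "ry": 0, "rz": 0, "grip": 1},
    {"x": -0.54, "y": 0.112, "z": 0.2, "rx": 0, "ry": 0, "rz": 0, "grip": 1},
    {"x": -0.54, "y": 0.112, "z": 0.241, "rx": 0, "ry": 0, "rz": 0, "grip": 1},
    {"x": -0.54, "y": 0.112, "z": 0.241, "rx": 0, "ry": 0, "rz": 0, "grip": 1}
  ]
}}

```text
t: 14.82
tcp_pos: [0.5622, 0.1633, 0.0098]
tool_rot: [0.561, 0.828, -0.002, -0.001]
ft_force: [0.7, 0.0, 0.5]
gripper_width: -0.0003
grasp_force: 0.0
```

```bash
python3 -c "
from h import *
rows([(.588,.1085,.01,-1.19)])"
```

```text
now 14.825 [0.5622 0.1633 0.0098] h -1.191 [0.7 0.  0.5]
(0.588, 0.1085, 0.01, -1.19) -> [-0.121  0.007 -0.   ] rz -0.001
```

{"fn": "jog_arm", "kwargs": {
  "squeeze": 20,
  "targets": [
    {"x": -0.02, "y": 0.004, "z": 0, "rx": 0, "ry": 0, "rz": 0, "grip": 1},
    {"x": -0.03, "y": 0.006, "z": 0, "rx": 0, "ry": 0, "rz": 0, "grip": 1},
    {"x": -0.042, "y": 0.006, "z": 0, "rx": 0, "ry": 0, "rz": 0, "grip": 1},
    {"x": -0.054, "y": 0.006, "z": 0, "rx": 0, "ry": 0, "rz": 0, "grip": 1},
    {"x": -0.066, "y": 0.006, "z": 0, "rx": 0, "ry": 0, "rz": 0, "grip": 1},
    {"x": -0.078, "y": 0.006, "z": 0, "rx": 0, "ry": 0, "rz": 0, "grip": 1},
    {"x": -0.09, "y": 0.006, "z": 0, "rx": 0, "ry": 0, "rz": 0, "grip": 1},
    {"x": -0.1, "y": 0.006, "z": 0, "rx": 0, "ry": 0, "rz": 0, "grip": 1},
    {"x": -0.11, "y": 0.006, "z": 0, "rx": 0, "ry": 0, "rz": 0, "grip": 1},
    {"x": -0.118, "y": 0.006, "z": 0, "rx": 0, "ry": 0, "rz": 0, "grip": 1},
    {"x": -0.118, "y": 0.006, "z": 0, "rx": 0, "ry": 0, "rz": 0, "grip": 1},
    {"x": -0.118, "y": 0.006, "z": 0, "rx": 0, "ry": 0, "rz": 0, "grip": 1}
  ]
}}

```text
t: 16.32
tcp_pos: [0.5799, 0.1331, 0.0118]
tool_rot: [0.554, 0.833, 0.005, -0.013]
ft_force: [-13.1, 33.0, 16.4]
gripper_width: -0.0001
grasp_force: 18.1
```

{"fn": "jog_arm", "kwargs": {
  "squeeze": 20,
  "targets": [
    {"x": 0.06, "y": 0, "z": 0, "rx": 0, "ry": 0, "rz": 0, "grip": 1},
    {"x": 0.12, "y": 0, "z": -0.1, "rx": 0, "ry": 0, "rz": -0.1, "grip": 1},
    {"x": 0.24, "y": -0.06, "z": -0.2, "rx": 0, "ry": 0, "rz": -0.2, "grip": 1},
    {"x": 0.36, "y": -0.12, "z": -0.24, "rx": 0, "ry": 0, "rz": -0.3, "grip": 1},
    {"x": 0.48, "y": -0.2, "z": -0.24, "rx": 0, "ry": 0, "rz": -0.4, "grip": 1},
    {"x": 0.58, "y": -0.25, "z": -0.24, "rx": 0, "ry": 0, "rz": -0.5, "grip": 1},
    {"x": 0.6, "y": -0.25, "z": -0.24, "rx": 0, "ry": 0, "rz": -0.6, "grip": 1},
    {"x": 0.6, "y": -0.25, "z": -0.24, "rx": 0, "ry": 0, "rz": -0.7, "grip": 1},
    {"x": 0.6, "y": -0.25, "z": -0.24, "rx": 0, "ry": 0, "rz": -0.8, "grip": 1},
    {"x": 0.6, "y": -0.25, "z": -0.24, "rx": 0, "ry": 0, "rz": -0.9, "grip": 1}
  ]
}}

```text
t: 17.58
tcp_pos: [0.3613, 0.3424, 0.1311]
tool_rot: [-0.114, 0.993, -0.0, 0.001]
ft_force: [0.7, -0.4, 0.7]
gripper_width: 0.0
grasp_force: 0.0
```

```bash
python3 -c "
from h import *
rows([])
d=grab('top','t5.png');crop('t5.png','crop5.png');p,y=carrier(d)"
```

```text
now 17.575 [0.3613 0.3424 0.1311] h 0.228 [ 0.7 -0.4  0.7]
carrier world [0.6216 0.0254] 0.38 px 417 span 0.177
dock frame c [-0.0555  0.0261] th deg 13.3 label [-0.0318 -0.0741] grip [-0.0791  0.1264]
```

View pics/crop5.png

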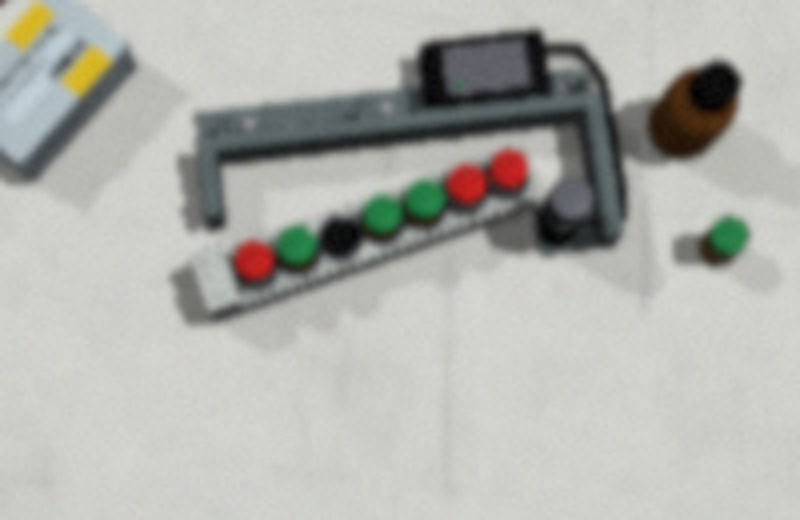

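```bash
python3 -c "
from h import *
rows([(.5735,.0062,.12,.38),(.5735,.0062,.0,.38),(.6026,.0178,.0,.38)])"
```

```text
now 17.625 [0.3615 0.3423 0.1311] h 0.231 [-0.2 -0.7 -0.6]
(0.5735, 0.0062, 0.12, 0.38) -> [-0.259 -0.751  0.023] rz -0.095
(0.5735, 0.0062, 0.0, 0.38) -> [-0.259 -0.751  0.263] rz -0.095
(0.6026, 0.0178, 0.0, 0.38) -> [-0.321 -0.742  0.263] rz -0.095
```

{"fn": "jog_arm", "kwargs": {
  "squeeze": 20,
  "targets": [
    {"x": -0.03, "y": -0.11, "z": 0, "rx": 0, "ry": 0, "rz": -0.095, "grip": -1},
    {"x": -0.07, "y": -0.22, "z": 0, "rx": 0, "ry": 0, "rz": -0.095, "grip": -1},
    {"x": -0.11, "y": -0.33, "z": 0, "rx": 0, "ry": 0, "rz": -0.095, "grip": -1},
    {"x": -0.14, "y": -0.44, "z": 0, "rx": 0, "ry": 0, "rz": -0.095, "grip": -1},
    {"x": -0.18, "y": -0.55, "z": 0, "rx": 0, "ry": 0, "rz": -0.095, "grip": -1},
    {"x": -0.22, "y": -0.66, "z": 0, "rx": 0, "ry": 0, "rz": -0.095, "grip": -1},
    {"x": -0.259, "y": -0.751, "z": 0.02, "rx": 0, "ry": 0, "rz": -0.095, "grip": -1},
    {"x": -0.259, "y": -0.751, "z": 0.06, "rx": 0, "ry": 0, "rz": -0.095, "grip": -1},
    {"x": -0.259, "y": -0.751, "z": 0.15, "rx": 0, "ry": 0, "rz": -0.095, "grip": -1},
    {"x": -0.259, "y": -0.751, "z": 0.23, "rx": 0, "ry": 0, "rz": -0.095, "grip": -1},
    {"x": -0.259, "y": -0.751, "z": 0.263, "rx": 0, "ry": 0, "rz": -0.095, "grip": -1},
    {"x": -0.259, "y": -0.751, "z": 0.263, "rx": 0, "ry": 0, "rz": -0.095, "grip": -1}
  ]
}}

```text
t: 19.12
tcp_pos: [0.5695, 0.0056, -0.001]
tool_rot: [-0.185, 0.983, -0.0, -0.001]
ft_force: [0.5, 0.1, -0.0]
gripper_width: 0.0855
grasp_force: 0.0
```

```bash
python3 -c "
from h import *
rows([(.6026,.0178,.0,.38)])"
```

```text
now 19.125 [ 0.5695  0.0056 -0.001 ] h 0.372 [ 0.5  0.1 -0. ]
(0.6026, 0.0178, 0.0, 0.38) -> [-0.071 -0.001 -0.002] rz -0.005
```

{"fn": "jog_arm", "kwargs": {
  "squeeze": 20,
  "targets": [
    {"x": -0.02, "y": 0, "z": -0.002, "rx": 0, "ry": 0, "rz": -0.005, "grip": -1},
    {"x": -0.04, "y": 0, "z": -0.002, "rx": 0, "ry": 0, "rz": -0.005, "grip": -1},
    {"x": -0.052, "y": 0, "z": -0.002, "rx": 0, "ry": 0, "rz": -0.005, "grip": -1},
    {"x": -0.06, "y": 0, "z": -0.002, "rx": 0, "ry": 0, "rz": -0.005, "grip": -1},
    {"x": -0.066, "y": 0, "z": -0.002, "rx": 0, "ry": 0, "rz": -0.005, "grip": -1},
    {"x": -0.071, "y": 0, "z": -0.002, "rx": 0, "ry": 0, "rz": -0.005, "grip": -1},
    {"x": -0.071, "y": 0, "z": -0.002, "rx": 0, "ry": 0, "rz": -0.005, "grip": -1},
    {"x": -0.071, "y": 0, "z": -0.002, "rx": 0, "ry": 0, "rz": -0.005, "grip": -1}
  ]
}}

```text
t: 20.12
tcp_pos: [0.6037, 0.0194, 0.0007]
tool_rot: [-0.19, 0.982, 0.0, 0.001]
ft_force: [-1.2, -1.0, -0.2]
gripper_width: 0.0853
grasp_force: 0.9
```

{"fn": "jog_arm", "kwargs": {
  "squeeze": 20,
  "targets": [
    {"x": 0.08, "y": 0, "z": 0, "rx": 0, "ry": 0, "rz": 0, "grip": -1},
    {"x": 0.1, "y": 0, "z": -0.1, "rx": 0, "ry": 0, "rz": 0, "grip": -1},
    {"x": 0.12, "y": 0, "z": -0.2, "rx": 0, "ry": 0, "rz": 0.05, "grip": 1},
    {"x": 0.12, "y": 0.12, "z": -0.25, "rx": 0, "ry": 0, "rz": 0.15, "grip": 1},
    {"x": 0.12, "y": 0.24, "z": -0.25, "rx": 0, "ry": 0, "rz": 0.25, "grip": 1},
    {"x": 0.12, "y": 0.36, "z": -0.25, "rx": 0, "ry": 0, "rz": 0.35, "grip": 1},
    {"x": 0.12, "y": 0.48, "z": -0.25, "rx": 0, "ry": 0, "rz": 0.45, "grip": 1},
    {"x": 0.12, "y": 0.6, "z": -0.25, "rx": 0, "ry": 0, "rz": 0.55, "grip": 1},
    {"x": 0.12, "y": 0.72, "z": -0.25, "rx": 0, "ry": 0, "rz": 0.65, "grip": 1},
    {"x": 0.12, "y": 0.72, "z": -0.25, "rx": 0, "ry": 0, "rz": 0.75, "grip": 1},
    {"x": 0.12, "y": 0.72, "z": -0.25, "rx": 0, "ry": 0, "rz": 0.85, "grip": 1},
    {"x": 0.12, "y": 0.72, "z": -0.25, "rx": 0, "ry": 0, "rz": 0.98, "grip": 1}
  ]
}}

```text
t: 21.62
tcp_pos: [0.4145, 0.3331, 0.1262]
tool_rot: [0.542, 0.841, 0.002, 0.001]
ft_force: [-0.5, 0.2, 0.1]
gripper_width: 0.0004
grasp_force: 0.0
```

```bash
python3 -c "
from h import *
rows([])
d=grab('top','t6.png');p,y=carrier(d)
g=c2w(p,y,0,.103);u=np.array([np.sin(y),-np.cos(y)]);print(g,u)
h=y-np.pi/2
q=lambda s:(*(g+u*s).round(4),.01,round(h,3))
rows([q(-.041),q(-.011),q(.014)])"
```

```text
now 21.625 [0.4145 0.3331 0.1262] h -1.145 [-0.5  0.2  0.1]
carrier world [0.6293 0.0299] 0.387 px 439 span 0.178
dock frame c [-0.0472  0.0294] th deg 13.7 label [-0.0228 -0.0706] grip [-0.0716  0.1295]
[0.5903666  0.12522635] [ 0.37770567 -0.92592571]
now 21.675 [0.4144 0.333  0.126 ] h -1.149 [-0.3 -0.5  0.5]
(np.float64(0.5749), np.float64(0.1632), 0.01, np.float64(-1.183)) -> [-0.441  0.153  0.232] rz 0.022
(np.float64(0.5862), np.float64(0.1354), 0.01, np.float64(-1.183)) -> [-0.501  0.151  0.232] rz 0.022
(np.float64(0.5957), np.float64(0.1123), 0.01, np.float64(-1.183)) -> [-0.551  0.149  0.232] rz 0.022
```

{"fn": "jog_arm", "kwargs": {
  "squeeze": 20,
  "targets": [
    {"x": -0.1, "y": 0.03, "z": 0.02, "rx": 0, "ry": 0, "rz": 0.022, "grip": 1},
    {"x": -0.21, "y": 0.07, "z": 0.04, "rx": 0, "ry": 0, "rz": 0.022, "grip": 1},
    {"x": -0.32, "y": 0.11, "z": 0.06, "rx": 0, "ry": 0, "rz": 0.022, "grip": 1},
    {"x": -0.42, "y": 0.153, "z": 0.08, "rx": 0, "ry": 0, "rz": 0.022, "grip": 1},
    {"x": -0.435, "y": 0.153, "z": 0.11, "rx": 0, "ry": 0, "rz": 0.022, "grip": 1},
    {"x": -0.435, "y": 0.153, "z": 0.18, "rx": 0, "ry": 0, "rz": 0.022, "grip": 1},
    {"x": -0.435, "y": 0.153, "z": 0.232, "rx": 0, "ry": 0, "rz": 0.022, "grip": 1},
    {"x": -0.45, "y": 0.153, "z": 0.232, "rx": 0, "ry": 0, "rz": 0.022, "grip": 1},
    {"x": -0.47, "y": 0.152, "z": 0.232, "rx": 0, "ry": 0, "rz": 0.022, "grip": 1},
    {"x": -0.49, "y": 0.151, "z": 0.232, "rx": 0, "ry": 0, "rz": 0.022, "grip": 1},
    {"x": -0.502, "y": 0.151, "z": 0.232, "rx": 0, "ry": 0, "rz": 0.022, "grip": 1},
    {"x": -0.51, "y": 0.151, "z": 0.232, "rx": 0, "ry": 0, "rz": 0.022, "grip": 1}
  ]
}}

```text
t: 23.18
tcp_pos: [0.5884, 0.132, 0.0106]
tool_rot: [0.554, 0.832, 0.001, -0.001]
ft_force: [-2.8, 3.7, 3.8]
gripper_width: 0.0002
grasp_force: 2.1
```

{"fn": "jog_arm", "kwargs": {
  "squeeze": 20,
  "targets": [
    {"x": -0.008, "y": 0, "z": 0, "rx": 0, "ry": 0, "rz": 0, "grip": 1},
    {"x": -0.016, "y": 0, "z": 0, "rx": 0, "ry": 0, "rz": 0, "grip": 1},
    {"x": -0.016, "y": 0, "z": 0, "rx": 0, "ry": 0, "rz": 0, "grip": 1}
  ]
}}

```text
t: 23.55
tcp_pos: [0.5918, 0.1227, 0.0098]
tool_rot: [0.555, 0.832, -0.0, 0.0]
ft_force: [-1.1, 2.5, 1.8]
gripper_width: 0.0001
grasp_force: 1.3
```

{"fn": "jog_arm", "kwargs": {
  "squeeze": 20,
  "targets": [
    {"x": -0.006, "y": 0, "z": 0, "rx": 0, "ry": 0, "rz": 0, "grip": 1},
    {"x": -0.012, "y": 0, "z": 0, "rx": 0, "ry": 0, "rz": 0, "grip": 1},
    {"x": -0.012, "y": 0, "z": 0, "rx": 0, "ry": 0, "rz": 0, "grip": 1}
  ]
}}

```text
t: 23.92
tcp_pos: [0.594, 0.1168, 0.0097]
tool_rot: [0.555, 0.832, -0.0, 0.0]
ft_force: [-0.6, 1.6, 1.2]
gripper_width: 0.0
grasp_force: 1.1
```

{"fn": "jog_arm", "kwargs": {
  "squeeze": 20,
  "targets": [
    {"x": -0.006, "y": 0, "z": 0, "rx": 0, "ry": 0, "rz": 0, "grip": 1},
    {"x": -0.01, "y": 0, "z": 0, "rx": 0, "ry": 0, "rz": 0, "grip": 1},
    {"x": -0.01, "y": 0, "z": 0, "rx": 0, "ry": 0, "rz": 0, "grip": 1}
  ]
}}

```text
t: 24.3
tcp_pos: [0.5959, 0.1121, 0.0097]
tool_rot: [0.555, 0.832, -0.0, 0.0]
ft_force: [-0.1, 0.6, -0.4]
gripper_width: 0.0
grasp_force: 0.7
```

Retract and look.

{"fn": "jog_arm", "kwargs": {
  "squeeze": 20,
  "targets": [
    {"x": 0.06, "y": 0, "z": 0, "rx": 0, "ry": 0, "rz": 0, "grip": 1},
    {"x": 0.12, "y": 0, "z": -0.1, "rx": 0, "ry": 0, "rz": -0.1, "grip": 1},
    {"x": 0.24, "y": -0.06, "z": -0.2, "rx": 0, "ry": 0, "rz": -0.2, "grip": 1},
    {"x": 0.36, "y": -0.12, "z": -0.24, "rx": 0, "ry": 0, "rz": -0.3, "grip": 1},
    {"x": 0.48, "y": -0.2, "z": -0.24, "rx": 0, "ry": 0, "rz": -0.4, "grip": 1},
    {"x": 0.58, "y": -0.25, "z": -0.24, "rx": 0, "ry": 0, "rz": -0.5, "grip": 1},
    {"x": 0.6, "y": -0.25, "z": -0.24, "rx": 0, "ry": 0, "rz": -0.6, "grip": 1},
    {"x": 0.6, "y": -0.25, "z": -0.24, "rx": 0, "ry": 0, "rz": -0.7, "grip": 1},
    {"x": 0.6, "y": -0.25, "z": -0.24, "rx": 0, "ry": 0, "rz": -0.8, "grip": 1},
    {"x": 0.6, "y": -0.25, "z": -0.24, "rx": 0, "ry": 0, "rz": -0.9, "grip": 1}
  ]
}}

```text
t: 25.55
tcp_pos: [0.366, 0.3411, 0.1298]
tool_rot: [-0.121, 0.993, -0.0, 0.001]
ft_force: [0.6, 0.6, 0.4]
gripper_width: 0.0001
grasp_force: 0.0
```

```bash
python3 -c "
from h import *
rows([])
d=grab('top','t7.png');crop('t7.png','crop7.png');p,y=carrier(d)
g=c2w(p,y,-.018,.078);n=np.array([np.cos(y),np.sin(y)]);print(g,n)
"
```

```text
now 25.55 [0.366  0.3411 0.1298] h 0.242 [0.6 0.6 0.4]
carrier world [0.6406 0.0019] 0.393 px 445 span 0.18
dock frame c [-0.0401  0.0001] th deg 14.0 label [-0.0151 -0.0998] grip [-0.0651  0.1   ]
[0.5941417  0.06705988] [0.92386356 0.38272198]
```

View pics/crop7.png

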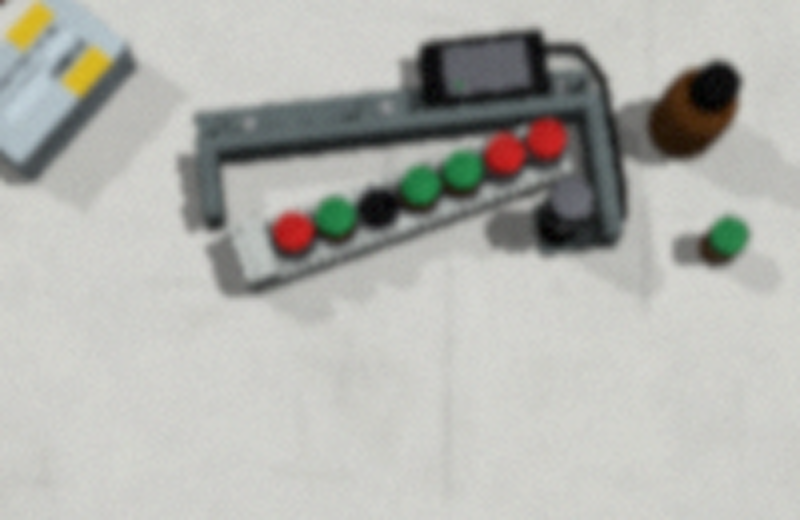

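```bash
python3 -c "
from h import *
rows([(.555,.0565,.08,.27),(.555,.0565,.01,.27),(.59,.067,.01,.27),(.6125,.0767,.01,.27)])"
```

```text
now 25.6 [0.3662 0.3409 0.1298] h 0.244 [ 0.1  0.5 -0.1]
(0.555, 0.0565, 0.08, 0.27) -> [-0.229 -0.643  0.1  ] rz -0.016
(0.555, 0.0565, 0.01, 0.27) -> [-0.228 -0.643  0.24 ] rz -0.016
(0.59, 0.067, 0.01, 0.27) -> [-0.301 -0.64   0.24 ] rz -0.016
(0.6125, 0.0767, 0.01, 0.27) -> [-0.35  -0.632  0.24 ] rz -0.016
```

{"fn": "jog_arm", "kwargs": {
  "squeeze": 20,
  "targets": [
    {"x": -0.04, "y": -0.11, "z": 0, "rx": 0, "ry": 0, "rz": -0.016, "grip": 1},
    {"x": -0.08, "y": -0.22, "z": 0, "rx": 0, "ry": 0, "rz": -0.016, "grip": 1},
    {"x": -0.12, "y": -0.33, "z": 0, "rx": 0, "ry": 0, "rz": -0.016, "grip": 1},
    {"x": -0.16, "y": -0.44, "z": 0.02, "rx": 0, "ry": 0, "rz": -0.016, "grip": 1},
    {"x": -0.2, "y": -0.55, "z": 0.05, "rx": 0, "ry": 0, "rz": -0.016, "grip": 1},
    {"x": -0.228, "y": -0.643, "z": 0.08, "rx": 0, "ry": 0, "rz": -0.016, "grip": 1},
    {"x": -0.228, "y": -0.643, "z": 0.12, "rx": 0, "ry": 0, "rz": -0.016, "grip": 1},
    {"x": -0.228, "y": -0.643, "z": 0.2, "rx": 0, "ry": 0, "rz": -0.016, "grip": 1},
    {"x": -0.228, "y": -0.643, "z": 0.24, "rx": 0, "ry": 0, "rz": -0.016, "grip": 1},
    {"x": -0.25, "y": -0.643, "z": 0.24, "rx": 0, "ry": 0, "rz": -0.016, "grip": 1},
    {"x": -0.265, "y": -0.642, "z": 0.24, "rx": 0, "ry": 0, "rz": -0.016, "grip": 1},
    {"x": -0.28, "y": -0.641, "z": 0.24, "rx": 0, "ry": 0, "rz": -0.016, "grip": 1}
  ]
}}

```text
t: 27.1
tcp_pos: [0.5784, 0.0636, 0.011]
tool_rot: [-0.131, 0.991, -0.0, 0.001]
ft_force: [0.4, -0.0, 0.5]
gripper_width: 0.0001
grasp_force: 0.0
```

{"fn": "jog_arm", "kwargs": {
  "squeeze": 20,
  "targets": [
    {"x": -0.01, "y": 0, "z": 0, "rx": 0, "ry": 0, "rz": 0, "grip": 1},
    {"x": -0.02, "y": 0, "z": 0, "rx": 0, "ry": 0, "rz": 0, "grip": 1},
    {"x": -0.028, "y": 0, "z": 0, "rx": 0, "ry": 0, "rz": 0, "grip": 1},
    {"x": -0.036, "y": 0.003, "z": 0, "rx": 0, "ry": 0, "rz": 0, "grip": 1},
    {"x": -0.042, "y": 0.005, "z": 0, "rx": 0, "ry": 0, "rz": 0, "grip": 1},
    {"x": -0.048, "y": 0.006, "z": 0, "rx": 0, "ry": 0, "rz": 0, "grip": 1},
    {"x": -0.048, "y": 0.006, "z": 0, "rx": 0, "ry": 0, "rz": 0, "grip": 1}
  ]
}}

```text
t: 27.98
tcp_pos: [0.5996, 0.0729, 0.0098]
tool_rot: [-0.131, 0.991, 0.0, 0.001]
ft_force: [-0.5, -0.2, -0.2]
gripper_width: -0.0001
grasp_force: 0.2
```

```bash
python3 -c "
from h import *
rows([(.6125,.0767,.01,.27)])"
```

```text
now 27.975 [0.5996 0.0729 0.0098] h 0.263 [-0.5 -0.2 -0.2]
(0.6125, 0.0767, 0.01, 0.27) -> [-0.027  0.001 -0.   ] rz -0.004
```

{"fn": "jog_arm", "kwargs": {
  "squeeze": 20,
  "targets": [
    {"x": -0.008, "y": 0, "z": 0, "rx": 0, "ry": 0, "rz": 0, "grip": 1},
    {"x": -0.015, "y": 0, "z": 0, "rx": 0, "ry": 0, "rz": 0, "grip": 1},
    {"x": -0.021, "y": 0, "z": 0, "rx": 0, "ry": 0, "rz": 0, "grip": 1},
    {"x": -0.021, "y": 0, "z": 0, "rx": 0, "ry": 0, "rz": 0, "grip": 1}
  ]
}}

```text
t: 28.48
tcp_pos: [0.6101, 0.0756, 0.0099]
tool_rot: [-0.131, 0.991, 0.0, 0.001]
ft_force: [0.0, -0.4, -0.0]
gripper_width: -0.0003
grasp_force: 0.0
```

{"fn": "jog_arm", "kwargs": {
  "squeeze": 20,
  "targets": [
    {"x": -0.004, "y": 0, "z": 0, "rx": 0, "ry": 0, "rz": 0, "grip": 1},
    {"x": -0.008, "y": 0, "z": 0, "rx": 0, "ry": 0, "rz": 0, "grip": 1},
    {"x": -0.008, "y": 0, "z": 0, "rx": 0, "ry": 0, "rz": 0, "grip": 1}
  ]
}}

```text
t: 28.85
tcp_pos: [0.6129, 0.0763, 0.0098]
tool_rot: [-0.131, 0.991, -0.0, 0.0]
ft_force: [-1.5, -0.1, 0.8]
gripper_width: 0.0001
grasp_force: 0.9
```

{"fn": "jog_arm", "kwargs": {
  "squeeze": 20,
  "targets": [
    {"x": 0.07, "y": 0, "z": 0, "rx": 0, "ry": 0, "rz": 0.07, "grip": 1},
    {"x": 0.12, "y": 0, "z": -0.1, "rx": 0, "ry": 0, "rz": 0.07, "grip": 1},
    {"x": 0.14, "y": 0.02, "z": -0.2, "rx": 0, "ry": 0, "rz": 0.07, "grip": 0},
    {"x": 0.18, "y": 0.14, "z": -0.24, "rx": 0, "ry": 0, "rz": 0.07, "grip": -1},
    {"x": 0.22, "y": 0.26, "z": -0.24, "rx": 0, "ry": 0, "rz": 0.07, "grip": -1},
    {"x": 0.24, "y": 0.38, "z": -0.24, "rx": 0, "ry": 0, "rz": 0.07, "grip": -1},
    {"x": 0.24, "y": 0.5, "z": -0.24, "rx": 0, "ry": 0, "rz": 0.07, "grip": -1},
    {"x": 0.24, "y": 0.6, "z": -0.24, "rx": 0, "ry": 0, "rz": 0.07, "grip": -1},
    {"x": 0.24, "y": 0.6, "z": -0.24, "rx": 0, "ry": 0, "rz": 0.07, "grip": -1}
  ]
}}

```text
t: 29.98
tcp_pos: [0.4181, 0.3418, 0.1305]
tool_rot: [-0.081, 0.997, 0.003, 0.002]
ft_force: [0.3, -0.4, -0.1]
gripper_width: 0.0853
grasp_force: 0.0
```

```bash
python3 -c "
from h import *
d=grab('top','t8.png');crop('t8.png','crop8.png');p,y=carrier(d)
e=lambda x,yy:(*d2w(x,yy).round(4),0.0,.148)
rows([e(-.09,.01),e(-.050,.01),e(-.047,.01)])
"
```

```text
carrier world [0.6539 0.0042] 0.172 px 435 span 0.179
dock frame c [-0.0267  0.0005] th deg 1.4 label [-0.0242 -0.1025] grip [-0.0291  0.1034]
now 30.025 [0.4189 0.338  0.1301] h 0.158 [ 1.2 -0.7  0.8]
(np.float64(0.5898), np.float64(0.0043), 0.0, 0.148) -> [-0.232 -0.714  0.259] rz 0.006
(np.float64(0.6294), np.float64(0.0102), 0.0, 0.148) -> [-0.312 -0.714  0.259] rz 0.006
(np.float64(0.6323), np.float64(0.0107), 0.0, 0.148) -> [-0.318 -0.714  0.259] rz 0.006
```

View pics/crop8.png

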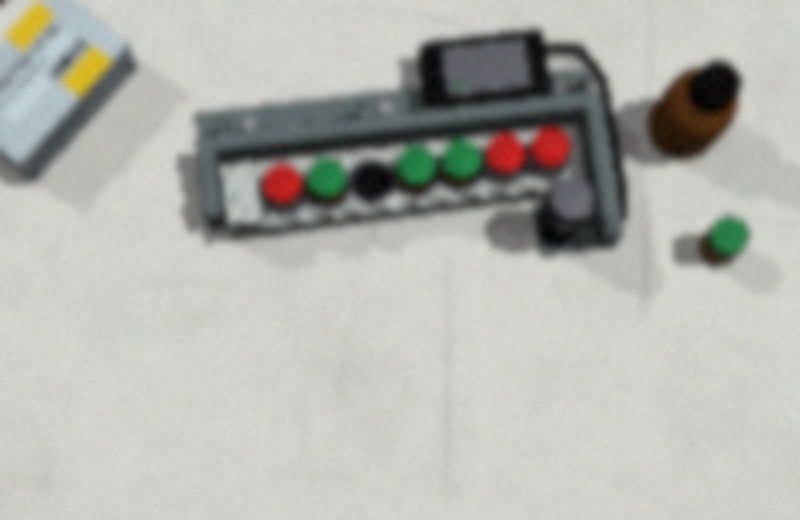

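{"fn": "jog_arm", "kwargs": {
  "squeeze": 20,
  "targets": [
    {"x": -0.03, "y": -0.12, "z": 0, "rx": 0, "ry": 0, "rz": 0, "grip": -1},
    {"x": -0.07, "y": -0.24, "z": 0, "rx": 0, "ry": 0, "rz": 0, "grip": -1},
    {"x": -0.11, "y": -0.36, "z": 0, "rx": 0, "ry": 0, "rz": 0, "grip": -1},
    {"x": -0.15, "y": -0.48, "z": 0, "rx": 0, "ry": 0, "rz": 0, "grip": -1},
    {"x": -0.19, "y": -0.6, "z": 0.02, "rx": 0, "ry": 0, "rz": 0, "grip": -1},
    {"x": -0.232, "y": -0.71, "z": 0.06, "rx": 0, "ry": 0, "rz": 0.006, "grip": -1},
    {"x": -0.232, "y": -0.71, "z": 0.12, "rx": 0, "ry": 0, "rz": 0.006, "grip": -1},
    {"x": -0.232, "y": -0.71, "z": 0.2, "rx": 0, "ry": 0, "rz": 0.006, "grip": -1},
    {"x": -0.232, "y": -0.71, "z": 0.255, "rx": 0, "ry": 0, "rz": 0.006, "grip": -1},
    {"x": -0.255, "y": -0.71, "z": 0.255, "rx": 0, "ry": 0, "rz": 0.006, "grip": -1},
    {"x": -0.28, "y": -0.71, "z": 0.255, "rx": 0, "ry": 0, "rz": 0.006, "grip": -1},
    {"x": -0.29, "y": -0.71, "z": 0.255, "rx": 0, "ry": 0, "rz": 0.006, "grip": -1}
  ]
}}

```text
t: 31.52
tcp_pos: [0.6196, 0.006, 0.0041]
tool_rot: [-0.072, 0.997, -0.0, 0.003]
ft_force: [1.0, 0.6, 0.1]
gripper_width: 0.0853
grasp_force: 0.0
```

```bash
python3 -c "
from h import *
e=lambda x,yy:(*d2w(x,yy).round(4),0.0,.148)
rows([e(-.050,.01),e(-.045,.01)])
"
```

```text
now 31.525 [0.6196 0.006  0.0041] h 0.143 [1.  0.6 0.1]
(np.float64(0.6294), np.float64(0.0102), 0.0, 0.148) -> [-0.02   0.005  0.008] rz -0.003
(np.float64(0.6343), np.float64(0.011), 0.0, 0.148) -> [-0.03   0.006  0.008] rz -0.003
```

{"fn": "jog_arm", "kwargs": {
  "squeeze": 20,
  "targets": [
    {"x": -0.004, "y": 0, "z": 0, "rx": 0, "ry": 0, "rz": 0, "grip": -1},
    {"x": -0.01, "y": 0, "z": 0, "rx": 0, "ry": 0, "rz": 0, "grip": -1},
    {"x": -0.015, "y": 0, "z": 0, "rx": 0, "ry": 0, "rz": 0, "grip": -1},
    {"x": -0.015, "y": 0, "z": 0, "rx": 0, "ry": 0, "rz": 0, "grip": -1}
  ]
}}

```text
t: 32.02
tcp_pos: [0.624, 0.0072, 0.0024]
tool_rot: [-0.072, 0.997, -0.0, 0.0]
ft_force: [0.6, 0.7, 0.7]
gripper_width: 0.0856
grasp_force: 0.0
```

{"fn": "jog_arm", "kwargs": {
  "squeeze": 20,
  "targets": [
    {"x": -0.004, "y": 0, "z": 0, "rx": 0, "ry": 0, "rz": 0, "grip": -1},
    {"x": -0.008, "y": 0, "z": 0, "rx": 0, "ry": 0, "rz": 0, "grip": -1},
    {"x": -0.008, "y": 0, "z": 0, "rx": 0, "ry": 0, "rz": 0, "grip": -1}
  ]
}}

```text
t: 32.4
tcp_pos: [0.6276, 0.0078, 0.0021]
tool_rot: [-0.072, 0.997, 0.0, -0.0]
ft_force: [-0.6, 0.4, 0.1]
gripper_width: 0.0855
grasp_force: 0.8
```

{"fn": "jog_arm", "kwargs": {
  "squeeze": 20,
  "targets": [
    {"x": -0.004, "y": 0, "z": 0, "rx": 0, "ry": 0, "rz": 0, "grip": -1},
    {"x": -0.008, "y": 0, "z": 0, "rx": 0, "ry": 0, "rz": 0, "grip": -1},
    {"x": -0.008, "y": 0, "z": 0, "rx": 0, "ry": 0, "rz": 0, "grip": -1}
  ]
}}

```text
t: 32.78
tcp_pos: [0.6324, 0.0082, 0.0023]
tool_rot: [-0.072, 0.997, -0.0, 0.001]
ft_force: [-1.2, -0.6, -0.8]
gripper_width: 0.0852
grasp_force: 0.6
```

{"fn": "jog_arm", "kwargs": {
  "squeeze": 20,
  "targets": [
    {"x": -0.003, "y": 0, "z": 0, "rx": 0, "ry": 0, "rz": 0, "grip": -1},
    {"x": -0.006, "y": 0, "z": 0, "rx": 0, "ry": 0, "rz": 0, "grip": -1},
    {"x": -0.006, "y": 0, "z": 0, "rx": 0, "ry": 0, "rz": 0, "grip": -1}
  ]
}}

```text
t: 33.15
tcp_pos: [0.6348, 0.0085, 0.0023]
tool_rot: [-0.072, 0.997, -0.0, 0.0]
ft_force: [-1.5, -0.7, -0.3]
gripper_width: 0.0852
grasp_force: 1.0
```

{"fn": "jog_arm", "kwargs": {
  "squeeze": 20,
  "targets": [
    {"x": -0.003, "y": 0, "z": 0, "rx": 0, "ry": 0, "rz": 0, "grip": -1},
    {"x": -0.003, "y": 0, "z": 0, "rx": 0, "ry": 0, "rz": 0, "grip": -1}
  ]
}}

```text
t: 33.4
tcp_pos: [0.6348, 0.0085, 0.0022]
tool_rot: [-0.072, 0.997, -0.0, -0.001]
ft_force: [-4.9, -2.0, 2.2]
gripper_width: 0.0858
grasp_force: 2.5
```

{"fn": "jog_arm", "kwargs": {
  "squeeze": 20,
  "targets": [
    {"x": -0.003, "y": 0, "z": 0, "rx": 0, "ry": 0, "rz": 0, "grip": -1},
    {"x": -0.003, "y": 0, "z": 0, "rx": 0, "ry": 0, "rz": 0, "grip": -1}
  ]
}}

```text
t: 33.65
tcp_pos: [0.6348, 0.0085, 0.0022]
tool_rot: [-0.072, 0.997, -0.0, -0.003]
ft_force: [-7.3, -1.5, 5.1]
gripper_width: 0.0852
grasp_force: 3.6
```

{"fn": "jog_arm", "kwargs": {
  "squeeze": 20,
  "targets": [
    {"x": -0.003, "y": 0, "z": 0, "rx": 0, "ry": 0, "rz": 0, "grip": -1},
    {"x": -0.003, "y": 0, "z": 0, "rx": 0, "ry": 0, "rz": 0, "grip": -1}
  ]
}}

```text
t: 33.9
tcp_pos: [0.6347, 0.0085, 0.0021]
tool_rot: [-0.072, 0.997, -0.0, -0.004]
ft_force: [-9.2, -1.7, 7.2]
gripper_width: 0.0857
grasp_force: 4.7
```

{"fn": "jog_arm", "kwargs": {
  "squeeze": 20,
  "targets": [
    {"x": 0.08, "y": 0, "z": 0, "rx": 0, "ry": 0, "rz": 0, "grip": -1},
    {"x": 0.12, "y": 0, "z": -0.1, "rx": 0, "ry": 0, "rz": 0, "grip": -1},
    {"x": 0.14, "y": 0.02, "z": -0.2, "rx": 0, "ry": 0, "rz": 0, "grip": -1},
    {"x": 0.18, "y": 0.14, "z": -0.24, "rx": 0, "ry": 0, "rz": 0, "grip": -1},
    {"x": 0.22, "y": 0.26, "z": -0.24, "rx": 0, "ry": 0, "rz": 0, "grip": -1},
    {"x": 0.26, "y": 0.38, "z": -0.24, "rx": 0, "ry": 0, "rz": 0, "grip": -1},
    {"x": 0.29, "y": 0.5, "z": -0.24, "rx": 0, "ry": 0, "rz": 0, "grip": -1},
    {"x": 0.32, "y": 0.62, "z": -0.24, "rx": 0, "ry": 0, "rz": 0, "grip": -1},
    {"x": 0.32, "y": 0.7, "z": -0.24, "rx": 0, "ry": 0, "rz": 0, "grip": -1},
    {"x": 0.32, "y": 0.7, "z": -0.24, "rx": 0, "ry": 0, "rz": 0, "grip": -1}
  ]
}}

```text
t: 35.15
tcp_pos: [0.431, 0.3405, 0.1233]
tool_rot: [-0.076, 0.997, 0.004, 0.003]
ft_force: [0.0, -1.1, -1.0]
gripper_width: 0.0857
grasp_force: 0.0
```

```bash
python3 -c "
from h import *
d=grab('top','t9.png');crop('t9.png','crop9.png');p,y=carrier(d);rows([])
"
```

```text
carrier world [0.6635 0.0075] 0.146 px 461 span 0.18
dock frame c [-0.0166  0.0023] th deg -0.1 label [-0.0169 -0.1007] grip [-0.0164  0.1053]
now 35.2 [0.4315 0.3369 0.123 ] h 0.148 [ 0.6 -0.7 -0.1]
```

View pics/crop9.png

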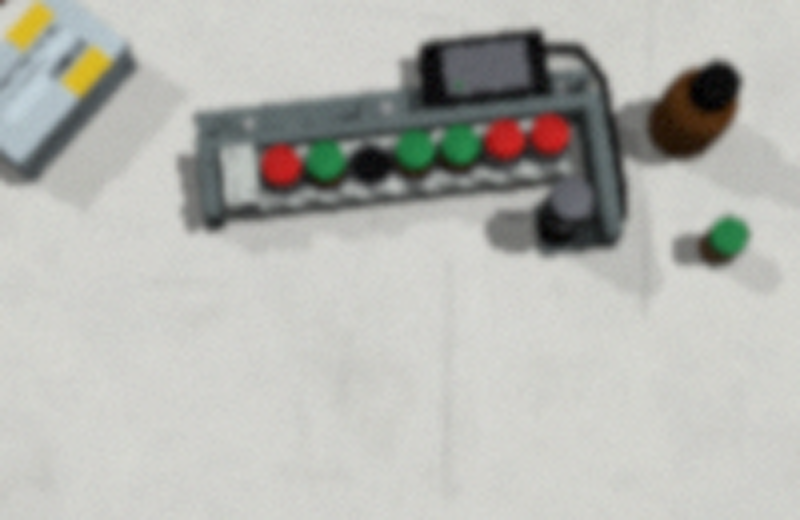

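The carrier is flat on the rear wall and parallel to it (-0.1°). The bystanders are unmoved and the arm is clear, so I'm handing in.

```bash
python3 -c "
from h import *
print(ctrl.finish_job())"
```

```text
the job is handed in; nothing more can be done
None
```

I handed the job in at about 35 s. In the last top view the carrier lies fully home against the dock's rear wall (about 0.1° off parallel), its bar-code end behind the pillar, the bystanders unmoved and the arm clear; no verdict came back.

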